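# Rack the cleaned brushes from finest to stoutest

### The arm

A 6-joint arm with a two-finger parallel gripper is mounted at the origin on a cart in front of the work surface, level with it; the furniture and walls round the work are solid. World frame = base frame: x ahead of the robot, y to its left, z up, the work surface at z = 0. Lengths are in m, angles in degrees, forces in N, time in s.
With the tool pointing down it reaches from about 0.25 to 0.725 m from the base axis. Payload 9.7 kg.
Tool frame: the origin (TCP) lies on the centre line of the jaws, within the pads' length; the fingertips stand tip_reach ahead of it and the grasp point (between the pads) lies 2 mm behind it (tip_reach is the distance from the TCP to the fingertips, in m); z points along the fingers, y is the direction in which the jaws open and shut (so a half turn about z gives the same grasp; the last joint's range is limited). The gripper opens to 85 mm and grips with 20 to 120 N. Pads are 22 mm wide; open, the fingers measure 114 mm over their backs; the gripper's body (76 mm by 85 mm) begins 54 mm behind the grasp point. The pads swing forward as they close: fully open they stand 13 mm farther back than shut.
Start: joints at [74.141, 4.979, 10.078, 95.1, 0, 90], TCP at [0.15, 0.529, 0.248] pointing down, gripper open.
Joint ranges: [-179.16, 179.16], [-48.56, 103.87], [-65.8, 70.77], [-126.05, 130.52], [-82.76, 87.17], [-180, 180]. Speed limits (degrees/s): [127.2, 127.2, 147.25, 180, 180, 180].

### API

Orientations are given as [roll, pitch, yaw] about the fixed x, y, z axes, in that order (R = Rz(yaw) Ry(pitch) Rx(roll)).
In Python, from workcell import get_obs, camera, calibration, job_done, tip_reach gives the robot as it stands.
- The arm moves only by the tool apply_moves, never from a script. Its argument "rows" is a list of rows, each a list of 7 numbers: the shift along the world's x, y, z in mm, then the turn, a rotation vector about the world's x, y, z in degrees, then the closure, from 0 (fully open) to 1 (shut). A call has 1 to 20 rows; each row shifts and turns the commanded pose from where the row before left it; what a row does not reach is not made up. A row lasts 1/8 s, in which the tool goes at most 62.5 mm and 10.7 degrees, less where a joint would pass 70% of its speed; a pose out of reach is approached as far as the arm can. A call with a gripper value outside its range is refused whole. The fingers move at their own pace and stop on an object; "grip_force" is the grip in N (left out, the last holds). Time passes only in rows, so rows that do not move let the fingers close. It gives the time, the measured TCP pose, the force and the opening at its end, in the units of the state.
- get_obs(): the state, without advancing time (a new reading comes with each control period).
- camera(name): name is "scene" or "top" or "wrist"; returns the picture (384x512x3 uint8, red, green, blue); there is no depth.
- calibration(name): a dict with "intrinsics" (3x3 intrinsics, pixels), "dist" ([k1, k2, p1, p2, k3] as OpenCV has them; the pictures are not rectified), "T" (4x4, takes a point from camera to world coordinates); the wrist camera has in their place "mount" (4x4, takes a point from camera to tool coordinates, whose origin is the TCP and whose axes are the flange's). Camera axes: x right, y down, z forward; pixel columns grow to the right and rows downward; lengths in m; the calibration is good to about 2 mm. A picture is of the moment at which its call begins: read the wrist's pose just before it. calibration takes no time and is no camera call.
- job_done(): hands the job in, once; it reports no verdict.
The state is a dict: "time": time; "q": joint angles; "qd": joint speeds; "joint_efforts": joint torques, N m; "ee_pos": TCP position; "tcp_rot": TCP orientation; "wrist_force": force on the tool from outside, world axes, zero at the start; "torque": the same for the moment, N m; "opening": finger opening in m.
Only numpy, scipy, OpenCV 4.12 (cv2) and the standard library are available. Lean on these libraries where they do the work, as an engineer would, in place of code of your own. Each camera call takes 0.05 s, during which the arm holds its last target.

### The job

Put the four cleaned brushes on the table away in the drying rack in order of size, from the thin detail brush in the narrowest pair of notches to the stout wax brush in the widest, each lying level across both combs in its own notches with the middle of its length about midway between them. All the bristles must point out over the rack's metal drip tray. Do not shift the two small paint pots or the tin behind the brushes.

Things in the scene. Friction and masses are not known exactly. Their poses are not given: they have to be found in the camera images.
- detail_brush: Thin blue artist's brush, 202 mm long, 8 mm wide and high throughout, lying flat. Origin under the middle of its length, at its underside; x axis points along it to the bristle tip (x = +101). Handle from x = -101 to +59. Its notches in the rack: centre at rack y = +95, 20 mm wide in both combs. Lying in them its origin is 28 mm above the table.
- round_brush: Brush with dark red handle and round dark tip, 210 mm long, lying flat. Origin under its middle, at its underside; x points to the bristles (x = +105). Handle 12 mm wide, 4 to 17 mm above the origin, x = -105 to +45; ferrule and tip 21 mm thick, x = +41 to +99. Its notches: rack y = +41, 33 mm wide in the front comb, 26 in the back; lying there its origin is 24 to 28 mm high.
- flat_brush: Flat brush with pale wooden handle, 200 mm long, lying flat. Origin under its middle, at its underside; x points to the bristles (x = +100). Handle 17 mm wide, 18 high, x = -100 to +30; flat ferrule 44 mm wide, x = +26 to +54, then bristles 42 wide. Its notches: rack y = -20, 57 mm wide in the front comb, 32 in the back; lying there its origin is 28 mm high.
- wax_brush: Stout round brush with turned beech handle, the one in reach of the robot, 151 mm long, 46 mm thick, lying flat. Origin under its middle, at its underside; x points to the bristles (x = +75). Hold it across its 44 to 46 mm width between x = -30 and +17, at mid height, 22 mm above the origin. Its notches: rack y = -93, 58 mm wide in both combs; lying there its origin is 28 mm high.
- brush_rack: Fixed wooden rack, 270 mm along y, 46 high. Origin on the table midway between two combs, 13 mm thick, along y at x = +46 (front) and -46 (back); the 79 mm gap between them is open down to 6 mm. A metal drip tray, 6 mm thick, lip 11 high, reaches out in front to x = +115. Notches open upward, floors 28 mm high. Brushes lie along x on both combs, middle at x = 0, bristles to +x over the tray.
- open_pot: Small open pot of paint with a yellow band, 53 mm wide, 58 mm high. Bystander. Origin under its centre.
- closed_pot: Small pot of paint with its lid on and a brick-red band, 53 mm wide, 58 mm high. Bystander. Origin under its centre.
- glaze_tin: White tin closed with a metal lid, 81 mm wide, 86 mm high. Bystander. Origin under its centre.

How it is judged:
By the outcome, as a careful person would: the job done as asked, in the order asked, and still so for the second after the job is handed in, with the robot touching nothing.
It also fails if it takes over 109 s, if anything falls off the work surface, if the arm or the gripper's body presses on something with over 40 N, if the wrist force passes 120 N, or if a joint passes its speed limit or range.

## Working session

There is one attempt and no reset: what is moved stays moved. The work goes in short steps, Python scripts to look and compute and a tool call to move; the robot and the scene stay as the last step left them, time stands still between calls to the robot, and variables do not carry over. Pictures are saved under pics/ and viewed, and the job is handed in when it is done.

Besides the shell and the picture viewer there is one more tool, called after "Request:" as name(argument=value, ...), one argument or row to a line, values as JSON. apply_moves: Moves the arm, as the interface text tells. Its arguments: {"type":"object","properties":{"rows":{"type":"array","items":{"type":"array","items":{"type":"number"}}},"grip_force":{"type":"number"}},"required":["rows"]}

```bash
ls; mkdir -p pics; python3 - <<'E'
from workcell import *
import cv2,numpy as np
print(get_obs(), tip_reach)
for n in ["scene","top","wrist"]:
    im=camera(n); cv2.imwrite(f"pics/{n}0.png",im[:,:,::-1])
    print(n,calibration(n))
E
```

```text
pics
{'time': 0.0, 'q': array([7.41417029e+01, 5.01193006e+00, 1.00363376e+01, 9.50990156e+01,
       1.06316024e-03, 9.00005959e+01]), 'qd': array([ 0.0233037 ,  0.05611298, -0.05291478, -0.06576268, -0.12527466,
       -0.0352662 ]), 'joint_efforts': array([-5.73325397e-04, -5.20393538e+01,  4.64796746e+01,  1.65373221e-02,
        3.80265794e-05, -8.77839284e-06]), 'ee_pos': array([0.15023562, 0.52888512, 0.24759195]), 'tcp_rot': array([-1.79925392e+02, -1.06238337e-03,  1.64141106e+02]), 'wrist_force': array([ 0.38958302,  0.19272674, -0.18964092]), 'torque': array([-0.03084869,  0.05600028, -0.00324481]), 'opening': 0.08560063398749584} 0.017
scene {'intrinsics': array([[388.21544422,   0.        , 248.53990399],
       [  0.        , 388.21544422, 191.10669594],
       [  0.        ,   0.        ,   1.        ]]), 'dist': array([-0.03685072,  0.        ,  0.        ,  0.        ,  0.        ]), 'T': array([[ 0.60928553, -0.33880992,  0.71692327, -0.07856849],
       [-0.79279786, -0.27804611,  0.54236695, -0.58108341],
       [ 0.01557843, -0.89883158, -0.43801725,  0.46799355]
[... 480 characters left out ...]
, -0.99518185,  1.29932623],
       [ 0.        ,  0.        ,  0.        ,  1.        ]])}
wrist {'intrinsics': array([[325.54297288,   0.        , 247.03905848],
       [  0.        , 325.54297288, 189.82786909],
       [  0.        ,   0.        ,   1.        ]]), 'dist': array([-0.04022428,  0.        ,  0.        ,  0.        ,  0.        ]), 'mount': array([[ 1.32328972e-03, -9.49697365e-01, -3.13166351e-01,
         7.91936718e-02],
       [ 9.99999006e-01,  1.40913478e-03, -4.77802958e-05,
        -7.71299414e-04],
       [ 4.86670419e-04, -3.13165977e-01,  9.49698286e-01,
        -1.27344670e-01],
       [ 0.00000000e+00,  0.00000000e+00,  0.00000000e+00,
         1.00000000e+00]])}
```

View pics/scene0.png

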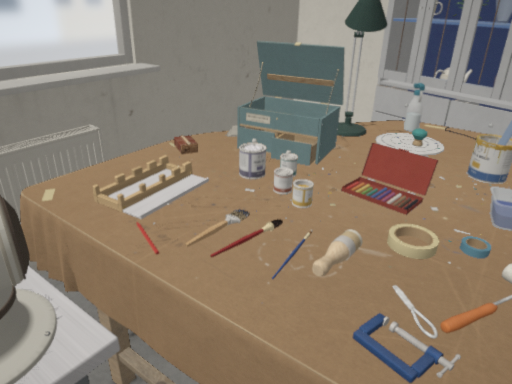

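View pics/top0.png

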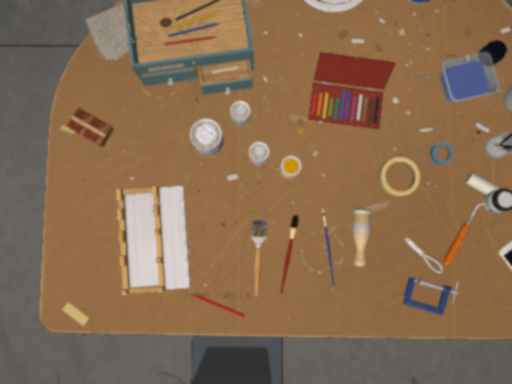

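View pics/wrist0.png

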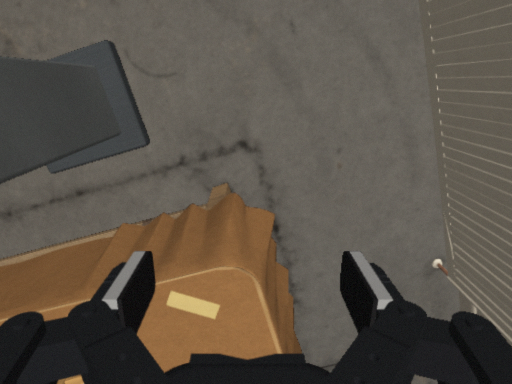

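The top view shows the rack at left (tray toward the right, which is −y), with the flat, round, detail and wax brushes running left to right. Next I'll zoom in and measure.

```bash
python3 - <<'E'
import cv2
im=cv2.imread("pics/top0.png")
cv2.imwrite("pics/top_a.png",cv2.resize(im[175:325,235:400],None,fx=4,fy=4,interpolation=cv2.INTER_CUBIC)[:600])
cv2.imwrite("pics/top_b.png",cv2.resize(im[175:305,105:205],None,fx=4.6,fy=4.6,interpolation=cv2.INTER_CUBIC)[:600])
im=cv2.imread("pics/scene0.png")
cv2.imwrite("pics/scene_a.png",cv2.resize(im[150:290,180:380],None,fx=4,fy=4,interpolation=cv2.INTER_CUBIC))
E
```

```text
(no output)
```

View pics/top_a.png

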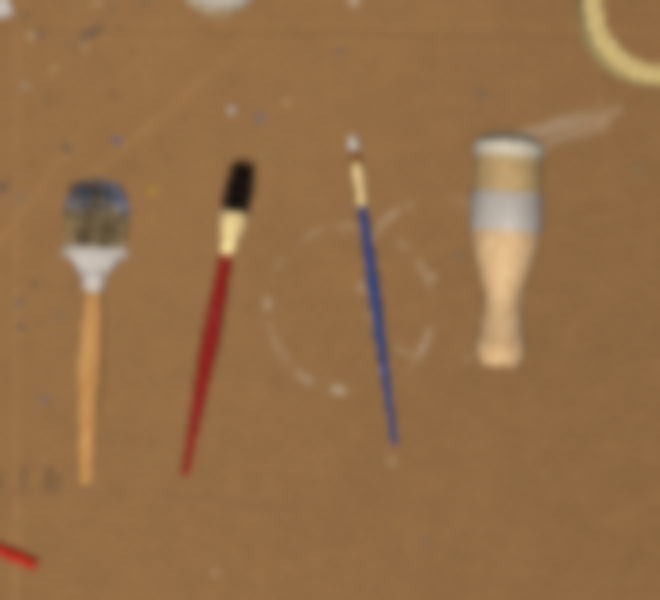

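View pics/top_b.png

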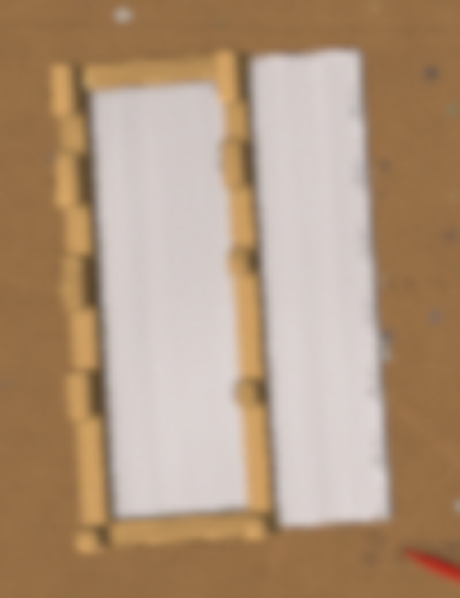

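View pics/scene_a.png

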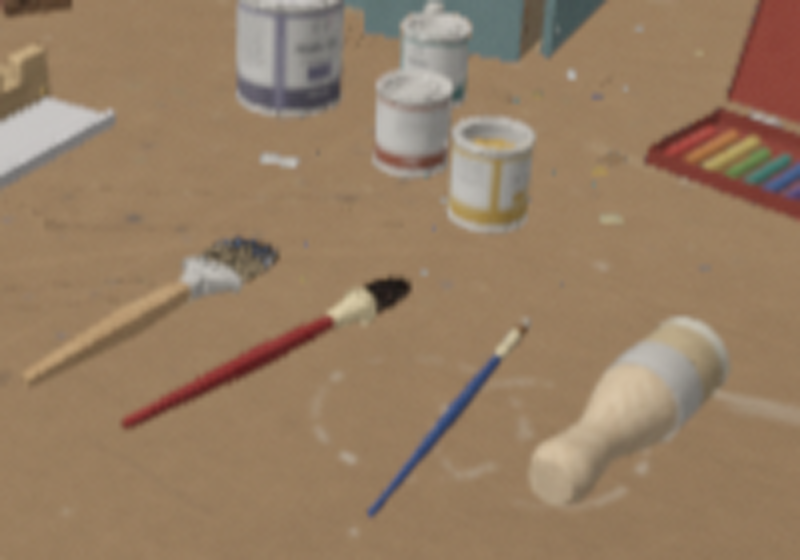

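```bash
cat > h.py <<'E'
import numpy as np,cv2
from scipy.spatial.transform import Rotation as R
from workcell import *
def ray(name,px,pose=None):
    c=calibration(name)
    if name=="wrist":
        T=np.eye(4);T[:3,:3]=R.from_euler('xyz',pose[1],degrees=True).as_matrix();T[:3,3]=pose[0];T=T@c["mount"]
    else: T=c["T"]
    n=cv2.undistortPoints(np.array(px,float).reshape(-1,1,2),c["intrinsics"],c["dist"]).reshape(-1,2)
    d=np.c_[n,np.ones(len(n))]@T[:3,:3].T
    return T[:3,3],d
def plane(name,px,z,pose=None):
    o,d=ray(name,px,pose); z=np.asarray(z,float)
    return o+d*((z-o[2])/d[:,2])[:,None]
E
python3 - <<'E'
from h import *
a=lambda p:[(235+(u+.5)/4-.5,175+(v+.5)/4-.5) for u,v in p]
b=lambda p:[(105+(u+.5)/4.6-.5,175+(v+.5)/4.6-.5) for u,v in p]
for n,t,bt,z1,z2 in [("flat",(98,182),(86,484),.009,.009),("round",(242,160),(185,473),.0105,.0105),("detail",(352,135),(395,443),.004,.004),("wax",(508,132),(499,368),.023,.023)]:
    P=plane("top",a([t,bt]),[z1,z2]); d=P[0]-P[1]
    print(n,P.round(4)[:,:2],"mid",P.mean(0).round(4),"L",np.linalg.norm(d).round(4),"yaw",np.degrees(np.arctan2(d[1],d[0])).round(2))
P=plane("top",b([(65,65),(91,551),(230,51),(258,538)]),np.full(4,.046)); print(P.round(4))
print(P.mean(0),np.linalg.norm(P[0]-P[1]),np.linalg.norm(P[2]-P[3]),np.linalg.norm(P[0]-P[2]))
for i,j in((1,0),(3,2)):
    d=P[i]*-1+P[j];print("rack +y dir yaw",np.degrees(np.arctan2(d[1],d[0])))
E
```

```text
flat [[ 0.5795 -0.075 ]
 [ 0.3851 -0.07  ]] mid [ 0.4823 -0.0725  0.009 ] L 0.1945 yaw -1.47
round [[ 0.5952 -0.1688]
 [ 0.3932 -0.1336]] mid [ 0.4942 -0.1512  0.0105] L 0.205 yaw -9.88
detail [[ 0.6129 -0.2415]
 [ 0.4136 -0.2698]] mid [ 0.5133 -0.2556  0.004 ] L 0.2014 yaw 8.09
wax [[ 0.6152 -0.34  ]
 [ 0.4637 -0.3334]] mid [ 0.5395 -0.3367  0.023 ] L 0.1516 yaw -2.48
[[0.6528 0.2857 0.046 ]
 [0.3867 0.2607 0.046 ]
 [0.662  0.1939 0.046 ]
 [0.3954 0.1696 0.046 ]]
[0.52424964 0.22747405 0.046     ] 0.26724727729678527 0.2677089976762298 0.09230449954803535
rack +y dir yaw 5.359170731575402
rack +y dir yaw 5.1992132419649835
```

Request:
apply_moves(
  rows=[
    [10,-25,-3,0,0,1.5,0.5],
    [22,-48,-6,0,0,1.5,0.5],
    [22,-48,-6,0,0,1.5,0.5],
    [22,-48,-6,0,0,1.5,0.5],
    [22,-48,-6,0,0,1.5,0.5],
    [22,-48,-6,0,0,1.5,0.5],
    [22,-48,-6,0,0,1.5,0.5],
    [22,-48,-6,0,0,1.5,0.5],
    [22,-48,-6,0,0,1.5,0.5],
    [22,-48,-6,0,0,1.5,0.5],
    [22,-48,-6,0,0,1.5,0.5],
    [22,-48,-6,0,0,1.5,0.5],
    [22,-48,-6,0,0,1.5,0.5],
    [22,-48,-6,0,0,1.5,0.5],
    [22,-48,-6,0,0,1.5,0.5],
    [22,-48,-6,0,0,1.5,0.5],
    [12,-25,-5,0,0,0,0.5],
    [11,-15,0,0,0,0,0.5],
  ],
)

```text
time: 2.4
ee_pos: [0.5132, -0.2573, 0.1491]
tcp_rot: [179.9, -0.1, -171.9]
wrist_force: [-0.3, -0.2, -0.5]
opening: 0.043
```

```bash
cat > look.py <<'E'
import sys
from h import *
import json
o=get_obs(); im=camera("wrist")
n=sys.argv[1]; cv2.imwrite(f"pics/{n}.png",im[:,:,::-1])
json.dump([list(o["ee_pos"]),list(o["tcp_rot"])],open(f"pics/{n}.json","w"))
print(o["time"],o["ee_pos"].round(4),o["tcp_rot"].round(2),o["opening"],o["q"].round(1),o["wrist_force"].round(1))
E
python3 look.py w1
```

```text
2.4 [ 0.5132 -0.2573  0.1491] [ 1.7994e+02 -9.0000e-02 -1.7194e+02] 0.043009951716404995 [-26.6   7.5   1.9  84.5  -0.  -34.7] [-0.3 -0.2 -0.5]
```

View pics/w1.png

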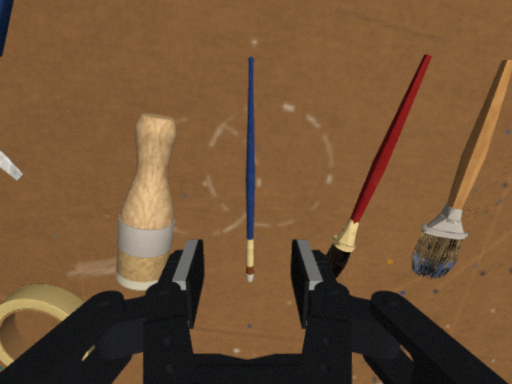

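The wrist view shows all four brushes: detail from (251,58) to (250,281), round from (428,55) to (333,276), flat from (510,61) to (433,275), and wax from (156,115) to (139,288).

```bash
python3 - <<'E'
from h import *
import json
pose=json.load(open("pics/w1.json"))
for n,t,bt,z in [("detail",(250,281.5),(251,57.5),.004),("round",(333,276),(428,55),.0105),("flat",(433,276),(509,60),.009),("wax",(139,288),(156,115),.023)]:
    P=plane("wrist",[t,bt],[z,z],pose); d=P[0]-P[1]
    print(n,P.round(4)[:,:2].tolist(),"mid",P.mean(0).round(4),"L",np.linalg.norm(d).round(4),"yaw",np.degrees(np.arctan2(d[1],d[0])).round(2))
E
```

```text
detail [[0.6158, -0.2408], [0.4149, -0.2693]] mid [ 0.5154 -0.2551  0.004 ] L 0.2029 yaw 8.07
round [[0.5946, -0.1645], [0.3931, -0.1347]] mid [ 0.4938 -0.1496  0.0105] L 0.2038 yaw -8.42
flat [[0.5828, -0.0673], [0.3856, -0.0678]] mid [ 0.4842 -0.0675  0.009 ] L 0.1972 yaw 0.15
wax [[0.6249, -0.3426], [0.4672, -0.3354]] mid [ 0.546 -0.339  0.023] L 0.1579 yaw -2.61
```

Request:
apply_moves(
  rows=[
    [1,1,-20,0,0,0,0.6],
    [1,1,-30,0,0,0,0.6],
    [0,0,-30,0,0,0,0.6],
    [0,0,-25,0,0,0,0.6],
    [0,0,-15,0,0,0,0.6],
    [0,0,-9,0,0,0,0.6],
    [0,0,0,0,0,0,0.6],
  ],
  grip_force=30,
)

```text
time: 3.32
ee_pos: [0.5152, -0.2538, 0.0212]
tcp_rot: [180.0, -0.0, -171.9]
wrist_force: [0.2, 0.1, -0.0]
opening: 0.0343
```

```bash
python3 look.py w2
```

```text
3.325 [ 0.5152 -0.2538  0.0212] [ 1.7999e+02 -1.0000e-02 -1.7185e+02] 0.034250359149763814 [-26.2  10.1  -9.5  70.4   0.  -34.4] [ 0.2  0.1 -0. ]
```

View pics/w2.png

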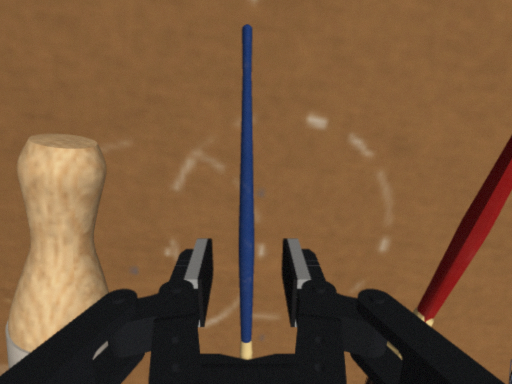

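Request:
apply_moves(
  rows=[
    [0,0,-2,0,0,0,0.8],
    [0,0,0,0,0,0,1],
    [0,0,0,0,0,0,1],
    [0,0,0,0,0,0,1],
    [0,0,0,0,0,0,1],
  ],
  grip_force=40,
)

```text
time: 4.0
ee_pos: [0.5156, -0.2541, 0.0199]
tcp_rot: [-180.0, 0.0, -171.9]
wrist_force: [0.0, -0.4, 5.1]
opening: 0.006
```

Request:
apply_moves(
  rows=[
    [0,0,0,0,0,0,1],
    [0,0,5,0,0,0,1],
    [0,0,20,0,0,0,1],
    [0,0,30,0,0,0,1],
    [0,0,30,0,0,0,1],
    [0,0,15,0,0,0,1],
  ],
)

```text
time: 4.75
ee_pos: [0.5157, -0.2541, 0.1209]
tcp_rot: [-179.9, 0.1, -171.9]
wrist_force: [0.5, 0.9, -0.7]
opening: 0.006
```

```bash
python3 look.py w3
```

```text
4.75 [ 0.5157 -0.2541  0.1209] [-1.7995e+02  7.0000e-02 -1.7186e+02] 0.006014450891982981 [-26.2   7.7  -1.1  81.2  -0.  -34.4] [ 0.5  0.9 -0.7]
```

View pics/w3.png

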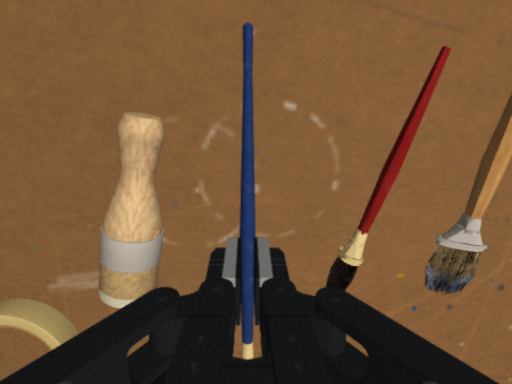

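Request:
apply_moves(
  rows=[
    [3,15,15,0,0,-3,1],
    [7,35,15,0,0,-6.5,1],
    [7,35,10,0,0,-6.5,1],
    [7,35,0,0,0,-6.5,1],
    [7,35,0,0,0,-6.5,1],
    [7,35,0,0,0,-6.5,1],
    [7,35,0,0,0,-6.5,1],
    [7,35,0,0,0,-6.5,1],
    [7,35,0,0,0,-6.5,1],
    [7,35,0,0,0,-6.5,1],
    [7,35,0,0,0,-6.5,1],
    [7,35,0,0,0,-6.5,1],
    [7,35,0,0,0,-6.5,1],
    [9,35,0,0,0,-6.5,1],
    [7,20,0,0,0,-5.3,1],
    [0,0,0,0,0,0,1],
  ],
)

```text
time: 6.8
ee_pos: [0.618, 0.2372, 0.1574]
tcp_rot: [-179.9, 0.0, 95.4]
wrist_force: [0.4, -0.5, -0.2]
opening: 0.006
```

```bash
python3 look.py w4
```

```text
6.8 [0.618  0.2372 0.1574] [-1.7987e+02  3.0000e-02  9.5450e+01] 0.005962377218307742 [ 21.   19.9  17.5  87.8   0.  105.5] [ 0.4 -0.5 -0.2]
```

View pics/w4.png

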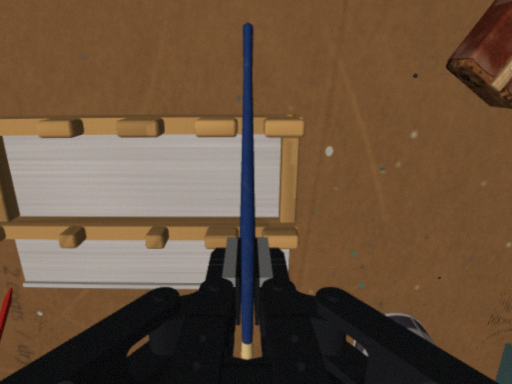

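```bash
python3 - <<'E'
import cv2
im=cv2.imread("pics/w4.png")
cv2.imwrite("pics/w4a.png",cv2.resize(im[105:260,0:320],None,fx=2.5,fy=2.5,interpolation=cv2.INTER_CUBIC))
E
```

```text
(no output)
```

View pics/w4a.png

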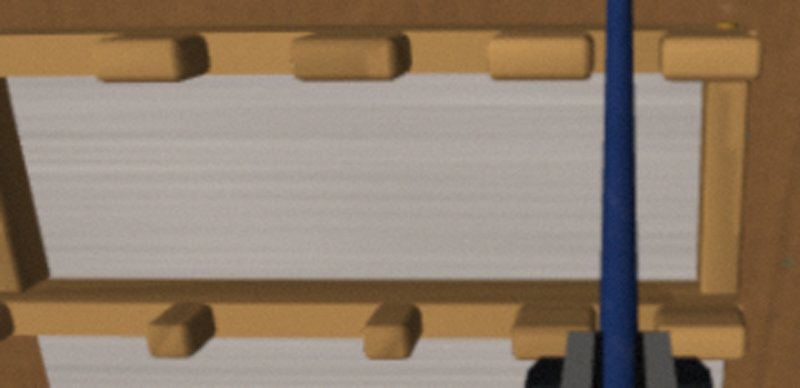

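```bash
python3 - <<'E'
from h import *
import json
pose=json.load(open("pics/w4.json"))
c=lambda p:[((u+.5)/2.5-.5,105+(v+.5)/2.5-.5) for u,v in p]
L=[(590,57),(663,57),(594,332),(660,332),  # detail back, front
(391,57),(490,57),(416,332),(514,332), # round
(180,57),(295,57),(198,332),(366,332), #flat back, front
(757,57),(743,332)]
P=plane("wrist",c(L),np.full(len(L),.046),pose)
O=np.array([.5242,.2275]);t=np.radians(5.3);ey=np.array([np.cos(t),np.sin(t)]);ex=np.array([np.sin(t),-np.cos(t)])
for l,p in zip(L,P): print(l,p[:2].round(4),"rack x,y",((p[:2]-O)@ex*1e3).round(1),((p[:2]-O)@ey*1e3).round(1))
for i,yn in((0,95),(2,95),(4,41),(6,41),(8,-20),(10,-20)): print(yn,(((P[i]+P[i+1])/2)[:2]-O)@ey*1e3, np.linalg.norm(P[i]-P[i+1]))
E
```

```text
(590, 57) [0.6058 0.2843] rack x,y -49.0 86.5
(663, 57) [0.6269 0.2864] rack x,y -49.1 107.7
(594, 332) [0.6147 0.1962] rack x,y 39.5 87.2
(660, 332) [0.636  0.1983] rack x,y 39.4 108.6
(391, 57) [0.5479 0.2788] rack x,y -48.9 28.4
(490, 57) [0.5768 0.2815] rack x,y -48.9 57.4
(416, 332) [0.5569 0.1905] rack x,y 39.9 29.2
(514, 332) [0.5888 0.1937] rack x,y 39.6 61.2
(180, 57) [0.4855 0.2732] rack x,y -49.1 -34.3
(295, 57) [0.5197 0.2763] rack x,y -49.0 0.0
(198, 332) [0.485  0.1831] rack x,y 40.6 -43.2
(366, 332) [0.5406 0.1888] rack x,y 40.0 12.7
(757, 57) [0.6542 0.289 ] rack x,y -49.3 135.1
(743, 332) [0.6629 0.2009] rack x,y 39.3 135.6
95 97.11594400668969 0.021237211094818447
95 97.89636392177661 0.02144115671425943
41 42.87328136164415 0.028981149407648593
41 45.15594573122787 0.032005247992354734
-20 -17.1437878015986 0.03438634387588513
-20 -15.22308125658183 0.05591276726416844
```

Request:
apply_moves(
  rows=[
    [1,0,-15,0,0,0,1],
    [1,0,-25,0,0,0,1],
    [0,0,-25,0,0,0,1],
    [0,0,-20,0,0,0,1],
    [0,0,-10,0,0,0,1],
    [0,0,-7,0,0,0,1],
    [0,0,-4,0,0,0,1],
    [0,0,-2,0,0,0,1],
    [0,0,0,0,0,0,1],
  ],
)

```text
time: 7.98
ee_pos: [0.6205, 0.2362, 0.0516]
tcp_rot: [180.0, -0.0, 95.3]
wrist_force: [0.6, 0.2, -0.3]
opening: 0.0061
```

```bash
python3 look.py w5; python3 - <<'E'
from h import *
im=camera("top")[:,:,::-1]; cv2.imwrite("pics/t5.png",cv2.resize(im[175:305,95:225],None,fx=4.5,fy=4.5,interpolation=cv2.INTER_CUBIC))
E
```

```text
7.975 [0.6205 0.2362 0.0516] [ 1.7997e+02 -1.0000e-02  9.5350e+01] 0.006133540741612692 [ 20.8  21.1   7.4  76.2   0.  105.5] [ 0.6  0.2 -0.3]
```

View pics/w5.png

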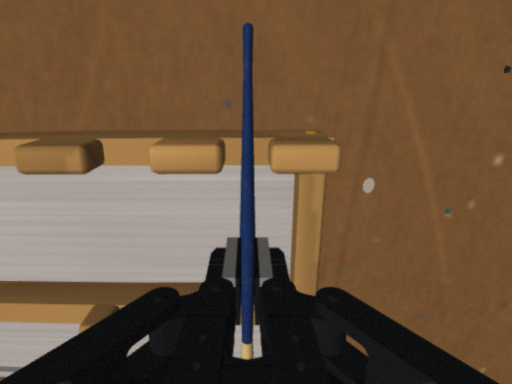

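View pics/t5.png

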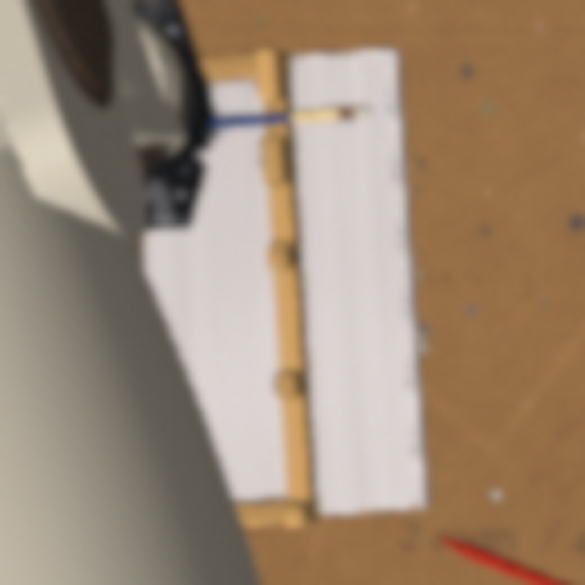

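Request:
apply_moves(
  rows=[
    [0,0,-2,0,0,0,1],
    [0,0,-1.5,0,0,0,1],
    [0,0,0,0,0,0,0.95],
    [0,0,0,0,0,0,0.9],
    [0,0,0,0,0,0,0.85],
    [0,0,0,0,0,0,0.8],
    [0,0,0,0,0,0,0.8],
    [0,0,10,0,0,0,0.8],
    [0,0,20,0,0,0,0.8],
    [0,0,30,0,0,0,0.8],
    [0,0,40,0,0,0,0.7],
    [0,-10,10,0,0,0,0.6],
  ],
)

```text
time: 9.57
ee_pos: [0.6214, 0.2268, 0.1627]
tcp_rot: [179.7, -0.1, 95.4]
wrist_force: [-0.2, 0.2, 0.4]
opening: 0.0342
```

```bash
python3 look.py w6
```

```text
9.575 [0.6214 0.2268 0.1627] [ 1.7966e+02 -9.0000e-02  9.5390e+01] 0.034225924013663214 [ 20.   19.4  17.4  87.7   0.  104.7] [-0.2  0.2  0.4]
```

View pics/w6.png

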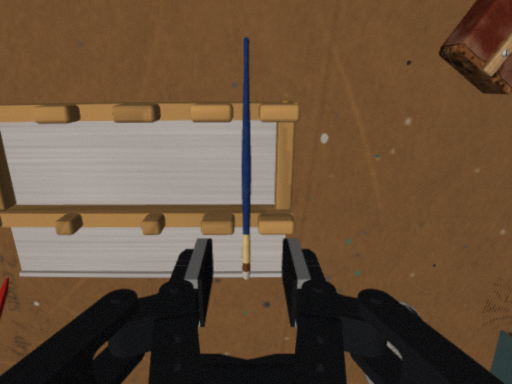

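Request:
apply_moves(
  rows=[
    [-5,-15,0,0,0,3,0.6],
    [-11,-33,0,0,0,6.6,0.6],
    [-11,-33,0,0,0,6.6,0.6],
    [-11,-33,0,0,0,6.6,0.6],
    [-11,-33,0,0,0,6.6,0.6],
    [-11,-33,0,0,0,6.6,0.6],
    [-11,-33,0,0,0,6.6,0.6],
    [-11,-33,0,0,0,6.6,0.6],
    [-11,-33,0,0,0,6.6,0.6],
    [-11,-33,0,0,0,6.6,0.6],
    [-11,-33,-10,0,0,6.6,0.6],
    [-11,-33,-20,0,0,6.6,0.6],
    [-12,-32,-10,0,0,6.4,0.6],
    [0,0,0,0,0,0,0.6],
  ],
)

```text
time: 11.38
ee_pos: [0.4807, -0.1854, 0.1165]
tcp_rot: [180.0, -0.1, 177.2]
wrist_force: [-0.1, 0.5, 0.2]
opening: 0.0342
```

```bash
python3 look.py w7
```

```text
11.375 [ 0.4807 -0.1854  0.1165] [ 1.7997e+02 -1.3000e-01  1.7722e+02] 0.034233748644493106 [-21.1  -0.2  -9.8  80.5  -0.  -18.3] [-0.1  0.5  0.2]
```

View pics/w7.png

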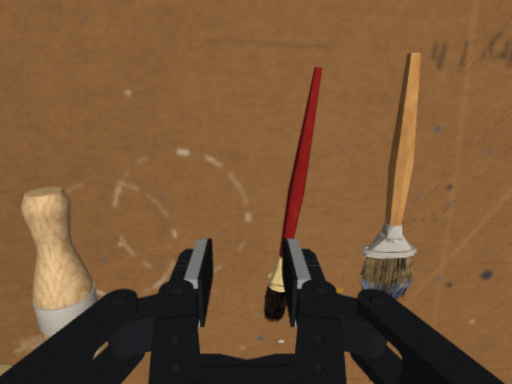

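```bash
python3 - <<'E'
from h import *
import json
pose=json.load(open("pics/w7.json"))
for n,t,bt,z in [("round",(274,319),(318,68),.0105),("flat",(387,299),(414,53),.009)]:
    P=plane("wrist",[t,bt],[z,z],pose); d=P[0]-P[1]
    print(n,P.round(4)[:,:2].tolist(),"mid",P.mean(0).round(4),"L",np.linalg.norm(d).round(4),"yaw",np.degrees(np.arctan2(d[1],d[0])).round(2))
E
```

```text
round [[0.5978, -0.1683], [0.3936, -0.1342]] mid [ 0.4957 -0.1512  0.0105] L 0.2071 yaw -9.49
flat [[0.5835, -0.07], [0.3862, -0.0685]] mid [ 0.4848 -0.0692  0.009 ] L 0.1972 yaw -0.45
```

Request:
apply_moves(
  rows=[
    [7,17,0,0,0,-3.4,0.6],
    [7.5,17,0,0,0,-3.4,0.6],
    [0,0,-20,0,0,0,0.6],
    [0,0,-25,0,0,0,0.6],
    [0,0,-25,0,0,0,0.6],
    [0,0,-15,0,0,0,0.6],
    [0,0,-8,0,0,0,0.6],
    [0,0,-2,0,0,0,0.6],
    [0,0,0,0,0,0,0.6],
  ],
  grip_force=60,
)

```text
time: 12.55
ee_pos: [0.4972, -0.15, 0.0234]
tcp_rot: [-180.0, 0.1, 170.5]
wrist_force: [0.4, -0.3, -0.2]
opening: 0.0346
```

```bash
python3 look.py w8
```

```text
12.55 [ 0.4972 -0.15    0.0234] [-1.8000e+02  5.0000e-02  1.7053e+02] 0.03456668802694332 [-16.8   2.6 -17.4  69.9   0.   -7.3] [ 0.4 -0.3 -0.2]
```

View pics/w8.png

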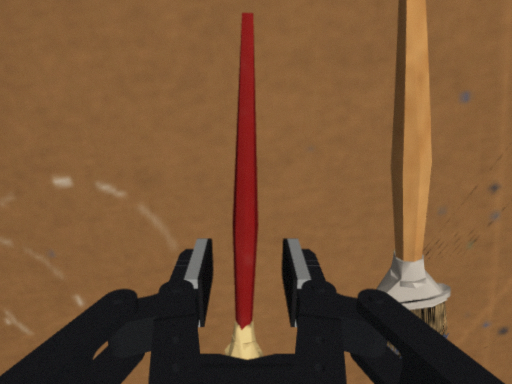

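Request:
apply_moves(
  rows=[
    [-1.5,0,-3,0,0,0,0.7],
    [0,0,0,0,0,0,1],
    [0,0,0,0,0,0,1],
    [0,0,0,0,0,0,1],
    [0,0,0,0,0,0,1],
  ],
  grip_force=60,
)

```text
time: 13.22
ee_pos: [0.4953, -0.1499, 0.0198]
tcp_rot: [-180.0, -0.0, 170.5]
wrist_force: [-1.3, 0.6, 1.5]
opening: 0.0107
```

Request:
apply_moves(
  rows=[
    [0,0,5,0,0,0,1],
    [0,0,15,0,0,0,1],
    [0,0,30,0,0,0,1],
    [0,0,35,0,0,0,1],
    [0,0,35,0,0,0,1],
    [0,0,15,0,0,0,1],
    [0,0,0,0,0,0,1],
  ],
)

```text
time: 14.1
ee_pos: [0.4958, -0.1501, 0.1557]
tcp_rot: [-180.0, 0.1, 170.5]
wrist_force: [-0.1, -0.2, -1.1]
opening: 0.0109
```

```bash
python3 look.py w9
```

```text
14.1 [ 0.4958 -0.1501  0.1557] [-1.7999e+02  1.0000e-01  1.7054e+02] 0.010873004029040973 [-16.8  -0.4  -5.7  84.6  -0.   -7.4] [-0.1 -0.2 -1.1]
```

View pics/w9.png

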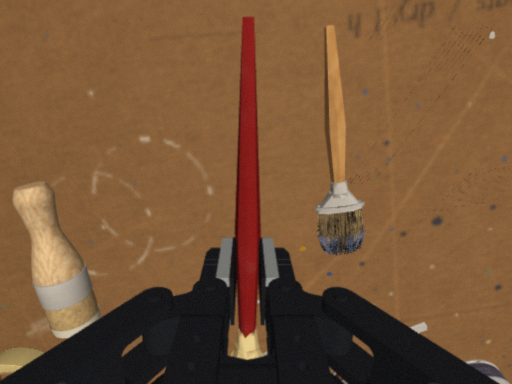

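Request:
apply_moves(
  rows=[
    [3,15,5,0,0,-3,1],
    [6,33,0,0,0,-6.5,1],
    [6,33,0,0,0,-6.5,1],
    [6,33,0,0,0,-6.5,1],
    [6,33,0,0,0,-6.5,1],
    [6,33,0,0,0,-6.5,1],
    [6,33,0,0,0,-6.5,1],
    [6,33,0,0,0,-6.5,1],
    [6,33,0,0,0,-6.5,1],
    [6,33,0,0,0,-6.5,1],
    [6,33,0,0,0,-6.5,1],
    [6,33,0,0,0,-6.5,1],
    [2,4,0,0,0,-0.7,1],
    [0,0,-15,0,0,0,1],
    [0,0,-25,0,0,0,1],
    [0,0,-20,0,0,0,1],
    [0,0,0,0,0,0,1],
  ],
)

```text
time: 16.27
ee_pos: [0.5649, 0.2304, 0.0969]
tcp_rot: [-179.8, 0.1, 95.3]
wrist_force: [-0.6, -0.1, -0.5]
opening: 0.0106
```

```bash
python3 look.py w10
```

```text
16.275 [0.5649 0.2304 0.0969] [-1.7975e+02  8.0000e-02  9.5330e+01] 0.010633713595259817 [ 22.2  13.1   2.5  79.7  -0.  106.9] [-0.6 -0.1 -0.5]
```

View pics/w10.png

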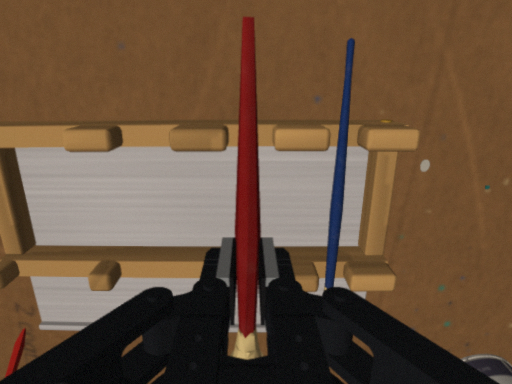

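Request:
apply_moves(
  rows=[
    [1.5,1,-15,0,0,0,1],
    [0,0,-15,0,0,0,1],
    [0,0,-10,0,0,0,1],
    [0,0,-6,0,0,0,1],
    [0,0,-2,0,0,0,1],
    [0,0,0,0,0,0,1],
  ],
)

```text
time: 17.08
ee_pos: [0.5679, 0.2331, 0.052]
tcp_rot: [180.0, -0.0, 95.3]
wrist_force: [-0.6, -0.3, -0.3]
opening: 0.0102
```

```bash
python3 look.py w11; python3 - <<'E'
from h import *
im=camera("top")[:,:,::-1]; cv2.imwrite("pics/t11.png",cv2.resize(im[175:305,95:225],None,fx=4.5,fy=4.5,interpolation=cv2.INTER_CUBIC))
E
```

```text
17.075 [0.5679 0.2331 0.052 ] [179.98  -0.    95.34] 0.010235378468297652 [ 22.3  14.3  -1.   74.6  -0.  107. ] [-0.6 -0.3 -0.3]
```

View pics/w11.png

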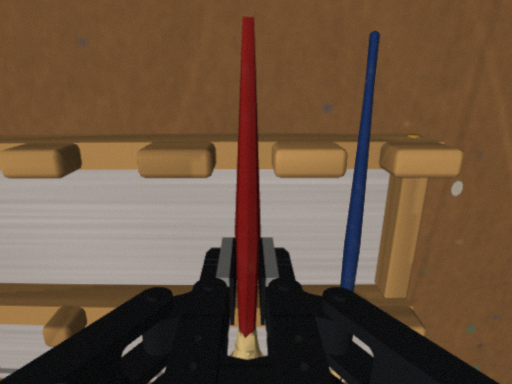

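View pics/t11.png

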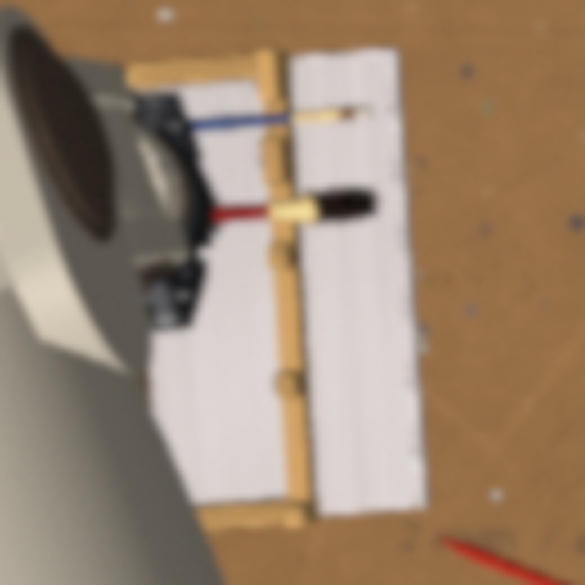

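Request:
apply_moves(
  rows=[
    [-1,0,-2,0,0,0,1],
    [0,0,-2,0,0,0,1],
    [0,0,0,0,0,0,0.93],
    [0,0,0,0,0,0,0.87],
    [0,0,0,0,0,0,0.8],
    [0,0,0,0,0,0,0.72],
    [0,0,0,0,0,0,0.72],
    [0,0,10,0,0,0,0.72],
    [0,0,20,0,0,0,0.72],
    [0,0,30,0,0,0,0.72],
    [0,0,40,0,0,0,0.6],
    [0,-10,10,0,0,0,0.55],
    [0,-10,0,0,0,0,0.55],
  ],
)

```text
time: 18.8
ee_pos: [0.5672, 0.2127, 0.1592]
tcp_rot: [179.9, -0.0, 95.3]
wrist_force: [-0.1, -0.7, -0.9]
opening: 0.0385
```

```bash
python3 look.py w12
```

```text
18.8 [0.5672 0.2127 0.1592] [ 1.7988e+02 -3.0000e-02  9.5350e+01] 0.038452619060789915 [ 20.6  11.7   7.7  85.9  -0.  105.2] [-0.1 -0.7 -0.9]
```

View pics/w12.png

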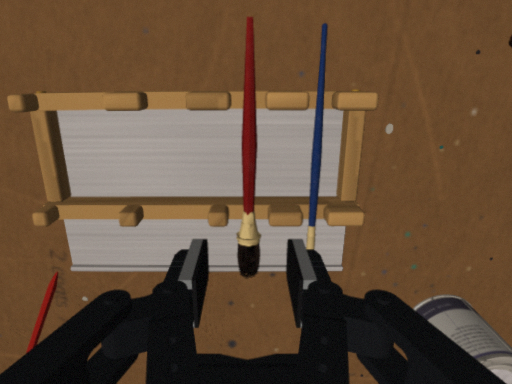

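Request:
apply_moves(
  rows=[
    [-4,-14,0,0,0,4,0.5],
    [-8.5,-29,0,0,0,8.5,0.5],
    [-8.5,-29,0,0,0,8.5,0.5],
    [-8.5,-29,0,0,0,8.5,0.5],
    [-8.5,-29,0,0,0,8.5,0.5],
    [-8.5,-29,0,0,0,8.5,0.5],
    [-8.5,-29,0,0,0,8.5,0.5],
    [-8.5,-29,0,0,0,8.5,0.5],
    [-8.5,-29,0,0,0,8.5,0.5],
    [-8.5,-29,0,0,0,8.5,0.5],
    [-3.5,-9,-20,0,0,3.2,0.5],
    [0,0,-20,0,0,0,0.5],
    [0,0,0,0,0,0,0.5],
  ],
)

```text
time: 20.48
ee_pos: [0.4812, -0.0711, 0.1154]
tcp_rot: [180.0, -0.2, 179.0]
wrist_force: [-0.5, -0.5, -0.4]
opening: 0.0428
```

```bash
python3 look.py w13
```

```text
20.475 [ 0.4812 -0.0711  0.1154] [179.97  -0.25 179.  ] 0.04278672818633523 [ -8.4  -4.  -13.6  80.6   0.   -7.4] [-0.5 -0.5 -0.4]
```

View pics/w13.png

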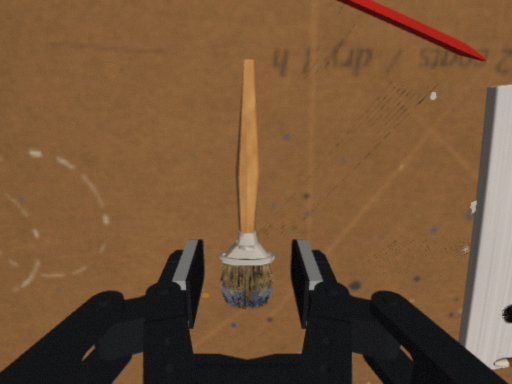

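```bash
python3 - <<'E'
from h import *
import json
pose=json.load(open("pics/w13.json"))
for n,t,bt,z in [("flat",(246.5,307),(249,60),.009)]:
    P=plane("wrist",[t,bt],[z,z],pose); d=P[0]-P[1]
    print(n,P.round(4)[:,:2].tolist(),"mid",P.mean(0).round(4),"L",np.linalg.norm(d).round(4),"yaw",np.degrees(np.arctan2(d[1],d[0])).round(2))
E
```

```text
flat [[0.5845, -0.0742], [0.3865, -0.0692]] mid [ 0.4855 -0.0717  0.009 ] L 0.1981 yaw -1.44
```

Request:
apply_moves(
  rows=[
    [1,-0.5,-20,0,0,0,0.5],
    [1,0,-25,0,0,0,0.5],
    [0,0,-25,0,0,0,0.5],
    [0,0,-15,0,0,0,0.5],
    [0,0,-8,0,0,0,0.5],
    [0,0,-2,0,0,-0.4,0.5],
    [0,0,0,0,0,0,0.7],
    [0,0,0,0,0,0,1],
    [0,0,0,0,0,0,1],
    [0,0,0,0,0,0,1],
    [0,0,0,0,0,0,1],
  ],
  grip_force=60,
)

```text
time: 21.9
ee_pos: [0.4854, -0.0715, 0.0238]
tcp_rot: [-180.0, 0.1, 178.6]
wrist_force: [-2.1, 0.4, 5.9]
opening: 0.0157
```

Request:
apply_moves(
  rows=[
    [0,0,5,0,0,0,1],
    [0,0,15,0,0,0,1],
    [0,0,30,0,0,0,1],
    [0,0,35,0,0,0,1],
    [0,0,35,0,0,0,1],
    [1,14,15,0,0,-4,1],
    [2,30,0,0,0,-8.5,1],
    [2,30,0,0,0,-8.5,1],
    [2,30,0,0,0,-8.5,1],
    [2,30,0,0,0,-8.5,1],
    [2,30,0,0,0,-8.5,1],
    [2,30,0,0,0,-8.5,1],
    [2,30,0,0,0,-8.5,1],
    [2,30,0,0,0,-8.5,1],
    [2,30,0,0,0,-8.5,1],
    [1.4,13,0,0,0,-2.8,1],
    [0,0,-15,0,0,0,1],
    [0,0,-25,0,0,0,1],
    [0,0,-15,0,0,0,1],
    [0,0,0,0,0,0,1],
  ],
)

```text
time: 24.4
ee_pos: [0.5045, 0.2247, 0.1015]
tcp_rot: [-179.9, 0.0, 95.3]
wrist_force: [0.1, -0.3, -0.3]
opening: 0.0159
```

```bash
python3 look.py w14
```

```text
24.4 [0.5045 0.2247 0.1015] [-1.7987e+02  5.0000e-02  9.5340e+01] 0.015908264027576332 [ 24.    5.1  -6.   79.   -0.  108.7] [ 0.1 -0.3 -0.3]
```

View pics/w14.png

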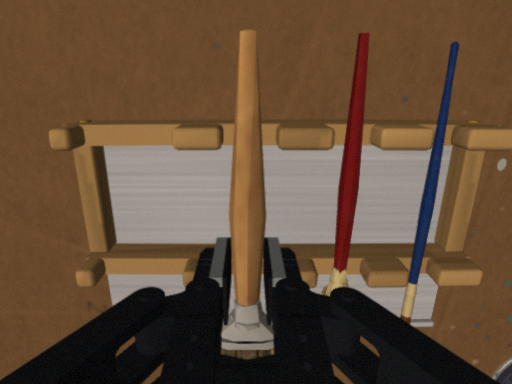

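```bash
python3 - <<'E'
from h import *
c=calibration("wrist");M=np.linalg.inv(c["mount"])
# tool x points to the handle end; tool z down
for z in(.0058,.0148,.0238):
  for x in(.0985,.1015):
    p=M@np.array([x,0,z,1]);print(z,x,cv2.projectPoints(p[:3].reshape(1,1,3),np.zeros(3),np.zeros(3),c["intrinsics"],c["dist"])[0].ravel().round(1))
E
```

```text
0.0058 0.0985 [245.2  28.9]
0.0058 0.1015 [245.2  20.1]
0.0148 0.0985 [245.3  32.5]
0.0148 0.1015 [245.3  24.3]
0.0238 0.0985 [245.4  35.6]
0.0238 0.1015 [245.4  27.9]
```

Request:
apply_moves(
  rows=[
    [0.5,1,-15,0,0,0,1],
    [0,0,-15,0,0,0,1],
    [0,0,-10,0,0,0,1],
    [0,0,-5,0,0,0,1],
    [0,0,0,0,0,0,1],
  ],
)

```text
time: 25.08
ee_pos: [0.5055, 0.2265, 0.0574]
tcp_rot: [-180.0, 0.0, 95.3]
wrist_force: [-0.5, 0.3, 0.3]
opening: 0.0156
```

```bash
python3 look.py w15; python3 - <<'E'
from h import *
im=camera("top")[:,:,::-1]; cv2.imwrite("pics/t15.png",cv2.resize(im[175:305,95:225],None,fx=4.5,fy=4.5,interpolation=cv2.INTER_CUBIC))
E
```

```text
25.075 [0.5055 0.2265 0.0574] [-1.7997e+02  1.0000e-02  9.5340e+01] 0.015602206126199397 [ 24.1   6.2  -9.7  74.1  -0.  108.8] [-0.5  0.3  0.3]
```

View pics/w15.png

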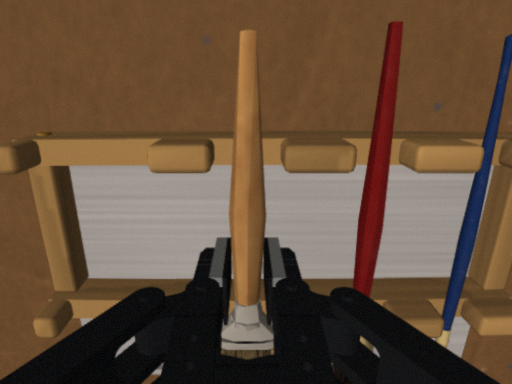

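View pics/t15.png

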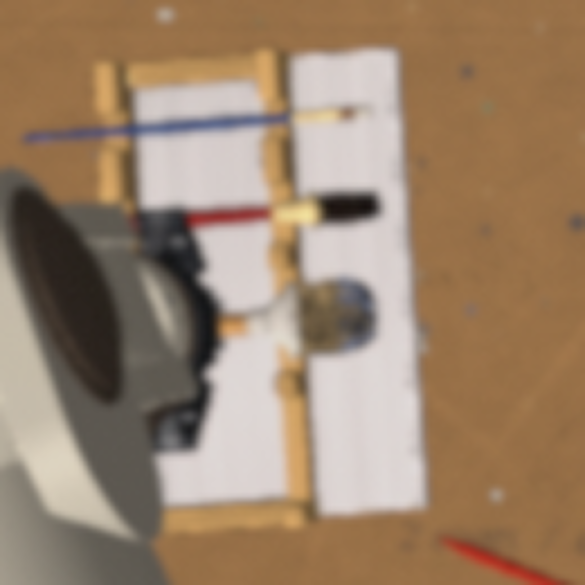

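Request:
apply_moves(
  rows=[
    [0,0,-3,0,0,0,1],
    [0,0,-1.5,0,0,0,1],
    [0,0,0,0,0,0,0.85],
    [0,0,0,0,0,0,0.8],
    [0,0,0,0,0,0,0.73],
    [0,0,0,0,0,0,0.66],
    [0,0,0,0,0,0,0.66],
    [0,0,10,0,0,0,0.66],
    [0,0,20,0,0,0,0.66],
    [0,0,30,0,0,0,0.66],
    [0,0,40,0,0,0,0.5],
    [0,-10,10,0,0,0,0.2],
    [0,-10,0,0,0,0,0.2],
  ],
)

```text
time: 26.8
ee_pos: [0.506, 0.2062, 0.164]
tcp_rot: [179.9, -0.0, 95.3]
wrist_force: [-0.7, -0.4, 0.7]
opening: 0.0682
```

```bash
python3 look.py w16
```

```text
26.8 [0.506  0.2062 0.164 ] [ 1.7992e+02 -2.0000e-02  9.5350e+01] 0.06822813821400148 [ 22.2   3.5  -0.8  85.6  -0.  106.8] [-0.7 -0.4  0.7]
```

View pics/w16.png

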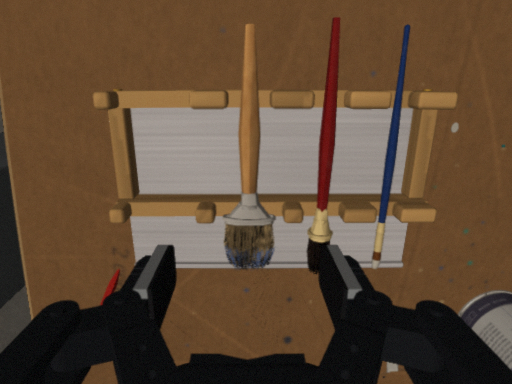

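```bash
python3 - <<'E'
import cv2
im=cv2.imread("pics/scene0.png")
cv2.imwrite("pics/s_r.png",cv2.resize(im[145:225,85:220],None,fx=5.5,fy=5.5,interpolation=cv2.INTER_CUBIC))
im=cv2.imread("pics/w16.png")
cv2.imwrite("pics/w16a.png",cv2.resize(im[80:280,85:285],None,fx=3,fy=3,interpolation=cv2.INTER_CUBIC))
E
```

```text
(no output)
```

View pics/s_r.png

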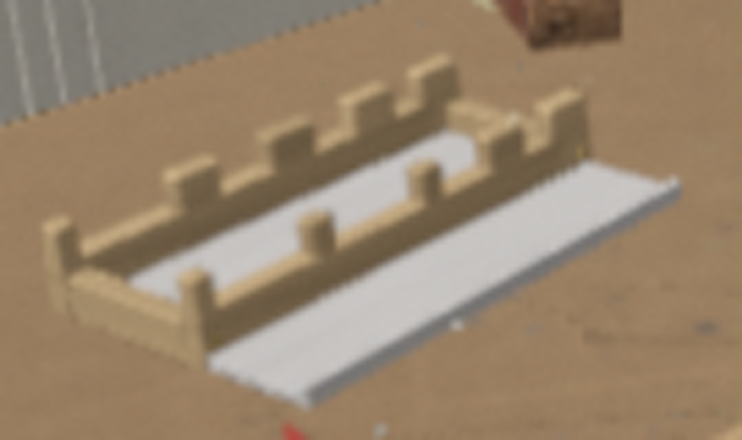

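View pics/w16a.png

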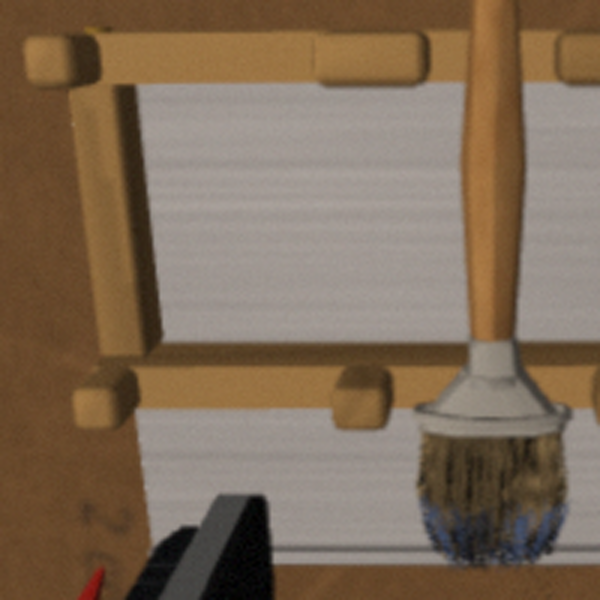

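Request:
apply_moves(
  rows=[
    [1,-19,0,0,0,3,0],
    [2.5,-40,0,0,0,6.1,0],
    [2.5,-40,0,0,0,6.1,0],
    [2.5,-40,0,0,0,6.1,0],
    [2.5,-40,0,0,0,6.1,0],
    [2.5,-40,0,0,0,6.1,0],
    [2.5,-40,0,0,0,6.1,0],
    [2.5,-40,0,0,0,6.1,0],
    [2.5,-40,0,0,0,6.1,0],
    [2.5,-40,0,0,0,6.1,0],
    [2.5,-40,0,0,0,6.1,0],
    [2.5,-40,0,0,0,6.1,0],
    [2.5,-40,0,0,0,6.1,0],
    [2.5,-40,0,0,0,6.1,0],
    [0.5,-4,-15,0,0,0,0],
    [0,0,-15,0,0,0,0],
    [0,0,0,0,0,0,0],
  ],
)

```text
time: 28.98
ee_pos: [0.5388, -0.335, 0.1309]
tcp_rot: [179.9, -0.2, 177.6]
wrist_force: [-0.1, 0.1, -0.6]
opening: 0.0856
```

```bash
python3 look.py w17
```

```text
28.975 [ 0.5388 -0.335   0.1309] [179.88  -0.19 177.65] 0.08555650394793772 [-31.9  16.1   9.8  84.    0.  -29.5] [-0.1  0.1 -0.6]
```

View pics/w17.png

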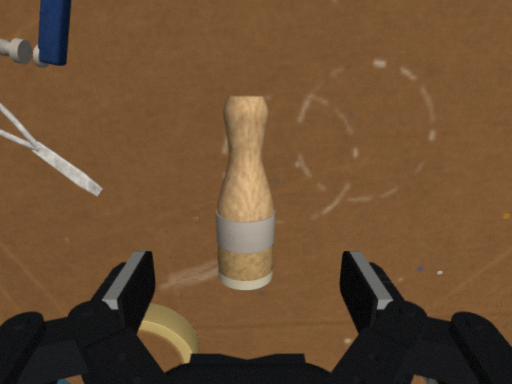

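```bash
python3 - <<'E'
from h import *
import json
pose=json.load(open("pics/w17.json"))
for z in (.01,.023,.035,.045):
    P=plane("wrist",[(245,290),(246,96)],[z,z],pose)
    print(z,P.round(4)[:,:2].tolist())
E
```

```text
0.01 [[0.635, -0.3414], [0.4681, -0.3337]]
0.023 [[0.6258, -0.341], [0.4677, -0.3337]]
0.035 [[0.6174, -0.3405], [0.4673, -0.3336]]
0.045 [[0.6103, -0.3402], [0.467, -0.3336]]
```

Request:
apply_moves(
  rows=[
    [1,-1,-20,0,0,-0.2,0],
    [1,-1,-30,0,0,0,0],
    [0,0,-30,0,0,0,0],
    [0,0,-17,0,0,0,0],
    [0,0,-8,0,0,0,0.1],
    [0,0,-2,0,0,0,0.3],
    [0,0,0,0,0,0,0.4],
    [0,0,0,0,0,0,0.6],
    [0,0,0,0,0,0,0.8],
    [0,0,0,0,0,0,1],
    [0,0,0,0,0,0,1],
    [0,0,0,0,0,0,1],
  ],
  grip_force=70,
)

```text
time: 30.52
ee_pos: [0.5424, -0.3388, 0.0275]
tcp_rot: [-179.9, 0.1, 177.4]
wrist_force: [1.0, 0.2, 5.1]
opening: 0.0428
```

```bash
python3 look.py w18
```

```text
30.525 [ 0.5424 -0.3388  0.0275] [-1.7994e+02  1.1000e-01  1.7744e+02] 0.042829860549668884 [-32.   18.4   1.2  72.7   0.  -29.4] [1.  0.2 5.1]
```

View pics/w18.png

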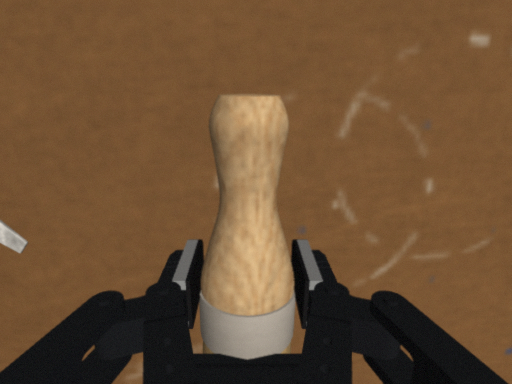

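Request:
apply_moves(
  rows=[
    [0,0,5,0,0,0,1],
    [0,0,20,0,0,0,1],
    [0,0,35,0,0,0,1],
    [0,0,40,0,0,0,1],
    [-4,20,30,0,0,-3,1],
    [-8,41,0,0,0,-6,1],
    [-8,41,0,0,0,-6,1],
    [-8,41,0,0,0,-6,1],
    [-8,41,0,0,0,-6,1],
    [-8,41,0,0,0,-6,1],
    [-8,41,0,0,0,-6,1],
    [-8,41,0,0,0,-6,1],
    [-8,41,0,0,0,-6,1],
    [-8,41,0,0,0,-6,1],
    [-8,41,0,0,0,-6,1],
    [-8,41,0,0,0,-6,1],
    [-8,41,0,0,0,-6,1],
    [-8,41,0,0,0,-6,1],
    [-1,3,0,0,0,-1.1,1],
    [0,0,0,0,0,0,1],
  ],
)

```text
time: 33.08
ee_pos: [0.4327, 0.2175, 0.1571]
tcp_rot: [180.0, 0.0, 95.4]
wrist_force: [0.1, -0.2, -0.9]
opening: 0.0429
```

Request:
apply_moves(
  rows=[
    [0,0,-15,0,0,0,1],
    [0,0,-20,0,0,0,1],
    [0,0,-15,0,0,0,1],
    [0,0,0,0,0,0,1],
  ],
)

```text
time: 33.58
ee_pos: [0.4321, 0.2167, 0.1048]
tcp_rot: [-179.9, 0.1, 95.3]
wrist_force: [-0.3, -0.3, -0.8]
opening: 0.0428
```

```bash
python3 look.py w19
```

```text
33.575 [0.4321 0.2167 0.1048] [-1.7987e+02  5.0000e-02  9.5300e+01] 0.04279229977900998 [ 26.6  -4.4 -15.2  79.3  -0.  111.3] [-0.3 -0.3 -0.8]
```

View pics/w19.png

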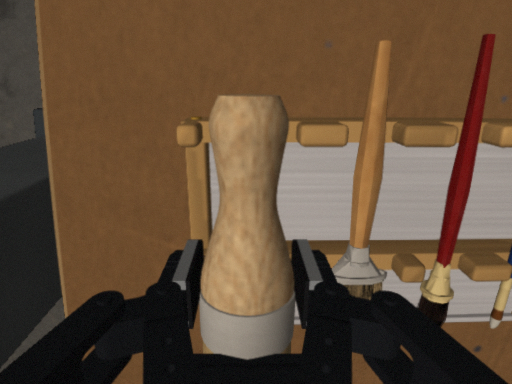

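Request:
apply_moves(
  rows=[
    [1,1,-15,0,0,0,1],
    [0,0,-15,0,0,0,1],
    [0,0,-10,0,0,0,1],
    [0,0,-4,0,0,0,1],
    [0,0,0,0,0,0,1],
  ],
)

```text
time: 34.25
ee_pos: [0.4336, 0.2186, 0.0621]
tcp_rot: [-180.0, 0.0, 95.3]
wrist_force: [1.0, 0.3, -0.8]
opening: 0.0428
```

```bash
python3 look.py w20; python3 - <<'E'
from h import *
im=camera("top")[:,:,::-1]; cv2.imwrite("pics/t20.png",cv2.resize(im[175:305,95:225],None,fx=4.5,fy=4.5,interpolation=cv2.INTER_CUBIC))
E
```

```text
34.25 [0.4336 0.2186 0.0621] [-1.7998e+02  1.0000e-02  9.5340e+01] 0.04277955575406111 [ 26.7  -3.2 -18.9  74.4   0.  111.4] [ 1.   0.3 -0.8]
```

View pics/w20.png

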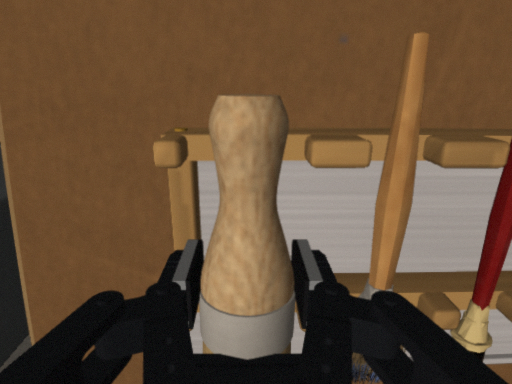

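View pics/t20.png

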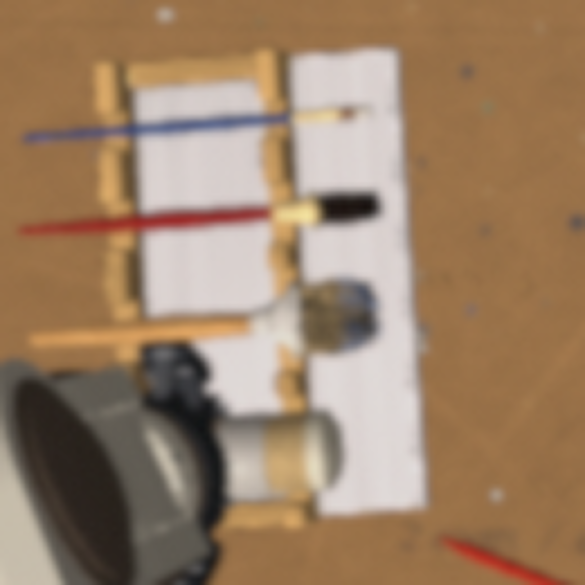

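Request:
apply_moves(
  rows=[
    [0,0,-3,0,0,0,1],
    [0,0,-2,0,0,0,1],
    [0,0,-1,0,0,0,1],
    [0,0,0,0,0,0,0.48],
    [0,0,0,0,0,0,0.44],
    [0,0,0,0,0,0,0.4],
    [0,0,0,0,0,0,0.36],
    [0,0,0,0,0,0,0.36],
    [0,0,10,0,0,0,0.36],
    [0,0,20,0,0,0,0.36],
    [0,0,30,0,0,0,0.36],
    [0,0,40,0,0,0,0.36],
    [0,0,40,0,0,0,0.36],
    [0,-50,10,0,0,0,0.36],
    [0,-60,0,0,0,0,0.36],
    [0,-60,0,0,0,0,0.36],
    [0,-60,0,0,0,0,0.36],
    [0,0,0,0,0,0,0.36],
  ],
)

```text
time: 36.6
ee_pos: [0.4335, -0.0149, 0.2072]
tcp_rot: [179.9, 0.0, 95.0]
wrist_force: [0.8, 0.9, -0.1]
opening: 0.055
```

```bash
python3 look.py w21; python3 - <<'E'
from h import *
im=camera("top")[:,:,::-1]; cv2.imwrite("pics/t21f.png",im); cv2.imwrite("pics/t21.png",cv2.resize(im[175:305,95:225],None,fx=4.5,fy=4.5,interpolation=cv2.INTER_CUBIC))
im=camera("scene")[:,:,::-1]; cv2.imwrite("pics/s21f.png",im);cv2.imwrite("pics/s21.png",cv2.resize(im[135:235,70:230],None,fx=5,fy=5,interpolation=cv2.INTER_CUBIC))
E
```

```text
36.6 [ 0.4335 -0.0149  0.2072] [1.7994e+02 4.0000e-02 9.4990e+01] 0.0549814479196111 [ -1.9 -11.6 -10.3  91.2  -0.   83.1] [ 0.8  0.9 -0.1]
```

View pics/w21.png

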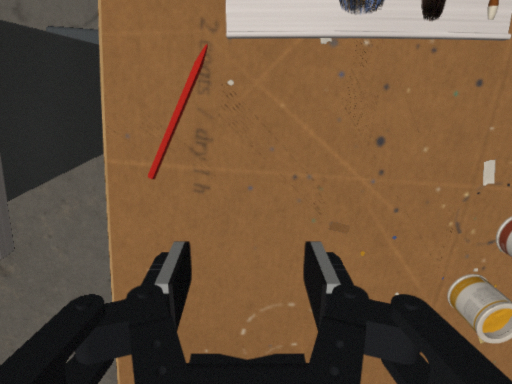

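View pics/t21.png

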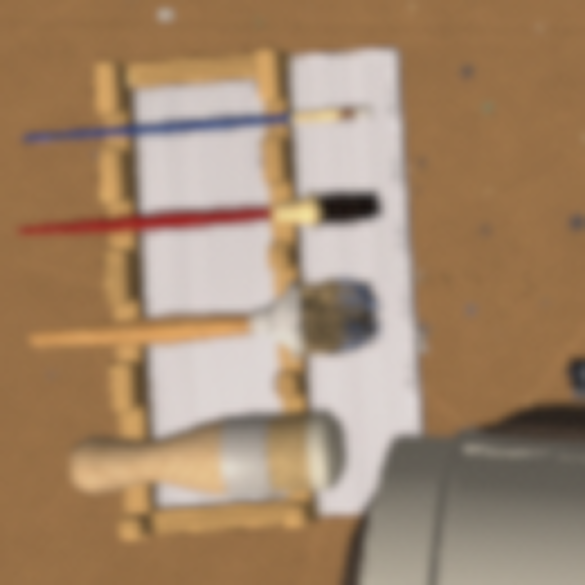

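View pics/s21.png

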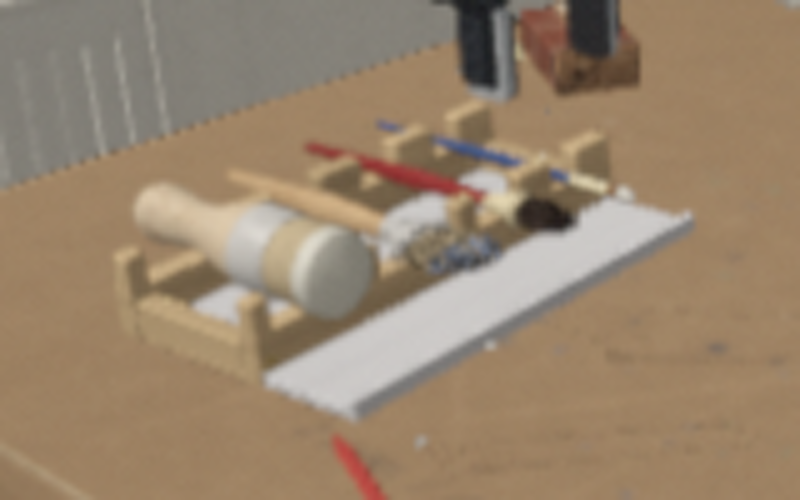

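View pics/s21f.png

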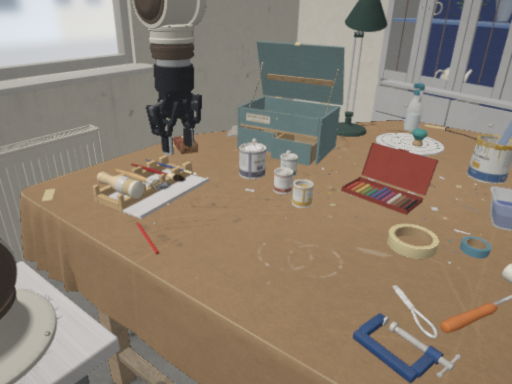

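```bash
python3 - <<'E'
from h import *
c=lambda p:[(95+(u+.5)/4.5-.5,175+(v+.5)/4.5-.5) for u,v in p]
O=np.array([.5242,.2275]);t=np.radians(5.3);ey=np.array([np.cos(t),np.sin(t)]);ex=np.array([np.sin(t),-np.cos(t)])
for n,b,tp,z in[("detail",(25,138),(370,107),.032),("round",(20,231),(379,205),.037),("flat",(30,341),(378,315),.037),("wax",(70,470),(343,450),.051)]:
    P=plane("top",c([b,tp]),[z,z])[:,:2]
    q=[((p-O)@ex*1e3,(p-O)@ey*1e3) for p in P]
    print(n,np.round(q,1).tolist(),"mid",np.mean(q,0).round(1),"L",np.linalg.norm(P[0]-P[1]))
a=cv2.imread("pics/top0.png").astype(int);b=cv2.imread("pics/t21f.png").astype(int)
for n,(u,v) in {"open":(290,166),"closed":(259,153),"tin":(206,136)}.items():
    print(n,abs(a-b)[v-18:v+18,u-18:u+18].max())
E
```

```text
detail [[-100.1, 96.0], [98.9, 98.5]] mid [-0.6 97.2] L 0.1989888310586901
round [[-103.9, 42.8], [101.3, 41.9]] mid [-1.3 42.3] L 0.20520083475032996
flat [[-101.3, -19.8], [96.8, -20.1]] mid [ -2.3 -20. ] L 0.19802539873788286
wax [[-78.1, -92.8], [74.7, -93.2]] mid [ -1.7 -93. ] L 0.15280051781835732
open 8
closed 4
tin 4
```

All four brushes sit within about 2.5 mm of centre, and the pots and tin haven't moved. Handing in.

```bash
python3 -c "
from workcell import *
print(job_done(), get_obs()['time'])"
```

```text
the job is handed in; nothing more can be done
the job is handed in; nothing more can be done
```

All four brushes are in the drying rack in order of size: detail, round, flat, then wax in the widest notches. Their bristles all point out over the drip tray. I handed the job in at about 37 s, with the gripper open and well clear.

- **Final positions:** In the last top view, the middle of each brush is 0.6 to 2.3 mm from midway between the combs. Sideways, each is within about 2 mm of the notch centre given for it. In the pictures each brush lies across both combs in its own notches and looks level.
- **Pots and tin:** Before and after pictures show no change at either pot or the tin.
- **Forces:** The highest wrist force I read was about 6 N, seen only in the readings at the end of each move.
- **Disagreement:** The wrist camera put the rack about 2 to 3 mm further along its length than the top camera, so I centred each brush by eye between the notch edges before releasing it.

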